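Zero the burrs of a grinder and set them back a quarter turn

TASK

The hopper is off the grinder: set its burrs. Turn the winged thumbscrew on top clockwise until it bottoms firmly, without forcing it, then back it off a quarter of a turn and let go. Leave the things standing round the grinder where they are.

Things in the scene. Friction and masses are not known exactly. Their poses are not given: they have to be found in the camera images.
- grinder: Compact kitchen burr grinder with its hopper off, fixed to the worktop: black base and column, grey head, 112 x 104 mm and 104 mm high, a steel cup under the spout at the front. Origin: centre of its underside; x points to its back, z up. A round steel plate (92 mm across) lies flush on its top at 104 mm height, with tick marks every 45 degrees.
- wings (a point): Middle of the steel thumbscrew's wings, on its vertical axis at the centre of the grinder's top, 33 mm above it; turns with the screw. The wings are one upright flat bar, 42 mm long (along this point's x), 10 mm thick (y), reaching 12 mm below and above this point; alike after half a turn. Below it a hub 21 mm across, down to 19 mm under this point, then a thin stem.
- deck (a point): Centre of the grinder's flat top, where the screw enters; z up. Clockwise seen from above tightens. The screw starts 1.0 to 2.6 rad short of its bottom, which differs each time and cannot be seen. It runs with 0.04 N m of friction and stays where left. Its bottom is a stiff spring seat, 4 N m per rad: firm from 0.16 N m (keep it 0.2 s), forced from 0.6 N m.
- upper_burr_face (a point): Underside of the upper burr inside the grinder's head, out of sight. It rises 1.25 mm for a whole turn of the screw and stands 88.0 mm above the grinder's underside when the screw is at its bottom.
- lower_burr_face (a point): Underside of the lower burr inside the head, out of sight, on the spring seat: 78.0 mm above the grinder's underside when unloaded; it sinks 5 mm per rad of the seat's wind-up (0.2 mm at 0.16 N m, 0.75 mm at 0.6 N m).
- spice_jar: Small spice jar, 45 x 44 x 100 mm, left of the grinder; leave alone. Origin: centre of its underside.
- mug: White mug with handle, 82 x 112 x 94 mm, right of the grinder; leave alone. Origin: centre of its underside.
- teaspoon: Teaspoon lying on the worktop, 139 x 30 x 10 mm, near the left end of the worktop; leave alone. Origin: centre of its underside.
- tomato: Tomato, 74 x 72 x 69 mm, behind the grinder; leave alone. Origin: centre of its underside.
- dropper: Small dark dropper bottle, 33 x 34 x 102 mm, left of the grinder; leave alone. Origin: centre of its underside.

How it is judged:
By the outcome, as a careful person would: the job done as asked, in the order asked, and still so for the second after the job is handed in, with the robot touching nothing.
It also fails if it takes over 72 s, if anything falls off the work surface, if the arm or the gripper's body presses on something with over 40 N, if the wrist force passes 120 N, or if a joint passes its speed limit or range.

ROBOT

A 6-joint arm with a two-finger parallel gripper is mounted at the origin on a cart in front of the work surface, level with it; the furniture and walls round the work are solid. World frame = base frame: x ahead of the robot, y to its left, z up, the work surface at z = 0. Lengths are in mm, angles in rad, forces in N, time in s.
With the tool pointing down it reaches from about 350 to 775 mm from the base axis. Payload 7.3 kg.
Tool frame: the origin (TCP) lies at the very end of the fingers, on their centre line; the grasp point (between the pads) lies bot.grip_point_offset behind it (bot.grip_point_offset is the distance from the TCP to the grasp point, in mm); z points along the fingers, y is the line along which they close (so a half turn about z gives the same grasp; the last joint's range is limited). The gripper opens to 92 mm and grips with 3 to 60 N. Pads are 19 mm wide; open, the fingers measure 130 mm over their backs; the gripper's body (75 mm by 190 mm) begins 47 mm behind the grasp point.
Start: joints at [0.985, 0.342, 1.524, -0, 1.275, -0.146], TCP at [223.512, 475.066, 226.741] pointing down, gripper open.
Joint ranges: [-2.53, 2.53], [-0.77, 2.02], [0.04, 2.7], [-1, 4.14], [0.28, 2.66], [-3.11, 3.11]. Speed limits (rad/s): [2.57, 2.57, 3.14, 3.14, 3.14, 3.14].

INTERFACE

Orientations are given as [roll, pitch, yaw] about the fixed x, y, z axes, in that order (R = Rz(yaw) Ry(pitch) Rx(roll)).
In Python, from plant import bot gives the robot as it stands. The module is installed in compiled form; this text tells all that it offers.
- The arm moves only by the tool carry_out, never from a script. Its argument "plan" is a list of rows, each an object of numbers: "tx", "ty", "tz": the shift along the world's x, y, z in mm; "rx", "ry", "rz": the turn, a rotation vector about the world's x, y, z in rad. A call has 1 to 12 rows; each row shifts and turns the commanded pose from where the row before left it; what a row does not reach is not made up. A row lasts 1/10 s, in which the tool goes at most 50 mm and 8.59 degrees, less where a joint would pass 70% of its speed; a pose out of reach is approached as far as the arm can. A call with a gripper value outside its range is refused whole. "gripper" is the closure, from 0 (fully open) to 1 (shut), set as the call begins (left out, the last holds). The fingers move at their own pace and stop on an object; the grip force is fixed at half the most. Time passes only in rows, so rows that do not move let the fingers close. It gives the time, the measured TCP pose, the force, the opening and the grip force at its end, in the units of the state.
- bot.get_obs(): the state, without advancing time (a new reading comes with each control period).
- bot.capture(name): name is "scene" or "top" or "wrist"; returns the picture (420x560x3 uint8, red, green, blue); there is no depth.
- bot.camera_model(name): a dict with "camera_matrix" (3x3 intrinsics, pixels), "R" (3x3) and "t" (3): a world point X has camera coordinates R X + t. Camera axes: x right, y down, z forward; pixel columns grow to the right and rows downward; lengths in mm; the calibration is good to about 2 mm. A picture is of the moment at which its call begins: read the wrist's pose just before it. camera_model takes no time and is no camera call; for the wrist camera it gives the pose at the moment of the call.
- bot.close_job(): hands the job in; it is judged then, once.
The state is a dict: "time": time; "joint_positions": joint angles; "dq": joint speeds; "tau": joint torques, N m; "tool_pos": TCP position; "tcp_rot": TCP orientation; "contact_force": force on the tool from outside, world axes, zero at the start; "moment": the same for the moment, N m; "grip_width": finger opening in mm; "finger_force": force on a finger pad.
Only numpy, scipy, OpenCV 4.12 (cv2) and the standard library are available. Lean on these libraries where they do the work, as an engineer would, in place of code of your own. Each camera call takes 0.05 s, during which the arm holds its last target. There are 200 camera calls.

## Working session

There is one attempt and no reset: what is moved stays moved. The work goes in short steps, Python scripts to look and compute and a tool call to move; the robot and the scene stay as the last step left them, time stands still between calls to the robot, and variables do not carry over. Pictures are saved under pics/ and viewed, at most 10 in all, crops included, and the job is handed in when it is done.

Besides the shell and the picture viewer there is one more tool, called after "Call:" by a JSON object that holds its "fn" and its "kwargs". carry_out: Moves the arm, as the interface text tells. Its arguments: {"type":"object","properties":{"plan":{"type":"array"},"gripper":{"type":"number"}},"required":["plan"]}

```bash
mkdir -p pics
python3 - <<'E'
from plant import bot
import cv2
print(bot.get_obs(), bot.grip_point_offset)
for n in("scene","top"):
    m=bot.camera_model(n);print(m)
    cv2.imwrite(f"pics/{n}0.png",bot.capture(n)[:,:,::-1])
E
```

```text
{'time': 0.0, 'joint_positions': array([ 9.85006370e-01,  3.42756006e-01,  1.52501283e+00, -1.72274506e-05,
        1.27541817e+00, -1.45993672e-01]), 'dq': array([-1.78563801e-03,  5.46386246e-04, -8.21458495e-04,  3.25610844e-05,
       -1.09806982e-03,  7.71712818e-04]), 'tau': array([-7.75753870e-04, -4.31237733e+01, -2.44214952e+01,  7.16699171e-02,
        5.59849106e-02, -1.13953890e-04]), 'tool_pos': array([223.27264344, 474.70145713, 226.02916126]), 'tcp_rot': array([-3.14001286e+00, -2.15641907e-04,  2.70180123e+00]), 'contact_force': array([-0.01821086, -0.41634237, -0.46964026]), 'moment': array([ 0.03646437,  0.01080627, -0.00043693]), 'finger_force': 0.0, 'grip_width': 91.52675059238183} 18.8
{'camera_matrix': array([[483.50909225,   0.        , 281.47920522],
       [  0.        , 483.50909225, 218.11764189],
       [  0.        ,   0.        ,   1.        ]]), 'R': array([[ 0.54635757, -0.83754102,  0.00429446],
       [-0.48680448, -0.32172378, -0.81210541],
       [ 0.68155323,  0.44160938, -0.58349495]]), 't': array([-354.14162633,  359.08178547,  602.73854968])}
{'camera_matrix': array([[412.39041352,   0.        , 278.64728815],
       [  0.        , 412.39041352, 208.73583243],
       [  0.        ,   0.        ,   1.        ]]), 'R': array([[-0.00638203, -0.99984943,  0.01613651],
       [-0.99724567,  0.00517131, -0.07398876],
       [ 0.07389418, -0.01656427, -0.99712852]]), 't': array([ -27.42639163,  602.81286937, 1066.36725299])}
```

View pics/top0.png

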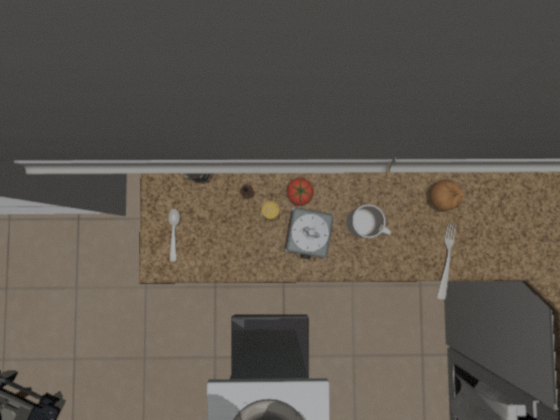

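View pics/scene0.png

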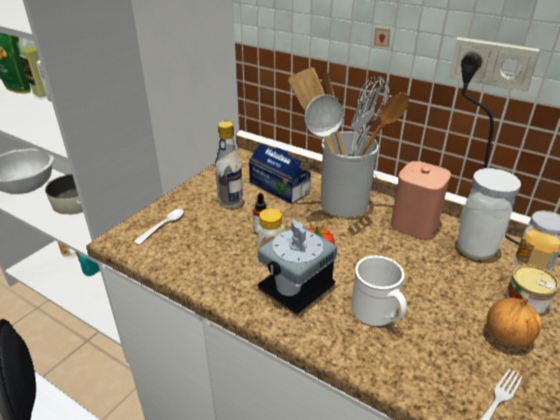

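Top view: the grinder plate is centred near (310,233), with the mug at (368,221), jar at (270,210), dropper at (247,191) and tomato at (300,191). Next I enlarge it and compute positions.

```bash
cat > h.py <<'E'
import numpy as np
from plant import bot
def at(n,uv,z,m=None):
    m=m or bot.camera_model(n); R,t=m["R"],m["t"]
    d=R.T@np.linalg.solve(m["camera_matrix"],[*uv,1]); o=-R.T@t
    return (o+d*(z-o[2])/d[2]).round(1)
E
python3 - <<'E'
from h import *
import cv2
for n,uv,z in [("plate",(310,233),104),("mug",(368,221),94),("jar",(270,210),100),("dropper",(247,191),102),("tomato",(300,191),50)]: print(n,at("top",uv,z))
i=cv2.imread("pics/top0.png")[170:270,235:395];cv2.imwrite("pics/c1.png",cv2.resize(i,None,fx=5,fy=5,interpolation=2))
E
```

```text
plate [ 537.  -105.5  104. ]
mug [ 565.8 -250.3   94. ]
jar [593.9  -8.4 100. ]
dropper [640.8  47.7 102. ]
tomato [646.3 -85.9  50. ]
```

View pics/c1.png

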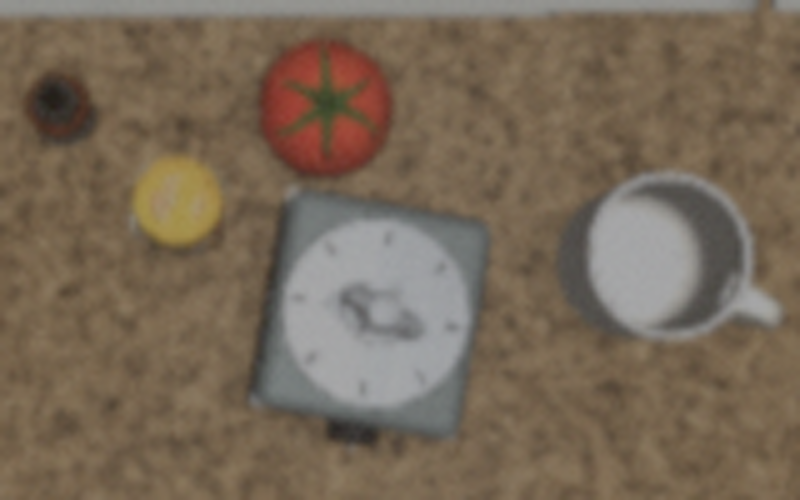

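Wings' centre is near crop (380,312), with the bar running (345,292)→(420,330). That gives a bar yaw of about 1.1 rad (mod π). I approach with tool yaw ≈4.24, which leaves joint 6 plenty of clockwise room.

Call:
{"fn": "carry_out", "kwargs": {"plan": [{"tx": 24,"ty": -42,"tz": 3,"rz": 0.128},{"tx": 24,"ty": -42,"tz": 3,"rz": 0.128},{"tx": 24,"ty": -42,"tz": 3,"rz": 0.128},{"tx": 24,"ty": -42,"tz": 3,"rz": 0.128},{"tx": 24,"ty": -42,"tz": 3,"rz": 0.128},{"tx": 24,"ty": -42,"tz": 3,"rz": 0.128},{"tx": 24,"ty": -42,"tz": 3,"rz": 0.128},{"tx": 24,"ty": -42,"tz": 3,"rz": 0.128},{"tx": 24,"ty": -42,"tz": 3,"rz": 0.128},{"tx": 24,"ty": -42,"tz": 3,"rz": 0.128},{"tx": 24,"ty": -42,"tz": 3,"rz": 0.128},{"tx": 24,"ty": -42,"tz": 3,"rz": 0.128}]}}

```text
invalid input at $.plan[0]: expected keys tx, ty, tz, rx, ry, rz
```

Call:
{"fn": "carry_out", "kwargs": {"plan": [{"tx": 10,"ty": -40},{"tx": 10,"ty": -25},{},{}]}}

```text
invalid input at $.plan[0]: expected keys tx, ty, tz, rx, ry, rz
```

Run:
```python
from h import *
import cv2,pickle
o=bot.get_obs();m=bot.camera_model("wrist");i=bot.capture("wrist")
print(o["time"],o["tool_pos"],o["tcp_rot"],o["joint_positions"],o["contact_force"],o["moment"])
pickle.dump(m,open("w1.pkl","wb"));cv2.imwrite("pics/w1.png",i[:,:,::-1])
```

```text
0.1 [223.30088049 474.74457807 226.11583543] [-3.14024108e+00 -2.19285641e-04  2.70175814e+00] [ 9.84984395e-01  3.42646658e-01  1.52492704e+00  2.12752772e-05
  1.27538805e+00 -1.45983774e-01] [0.72772629 0.70498528 0.66116249] [0.02230568 0.04276205 0.0289136 ]
```

View pics/w1.png

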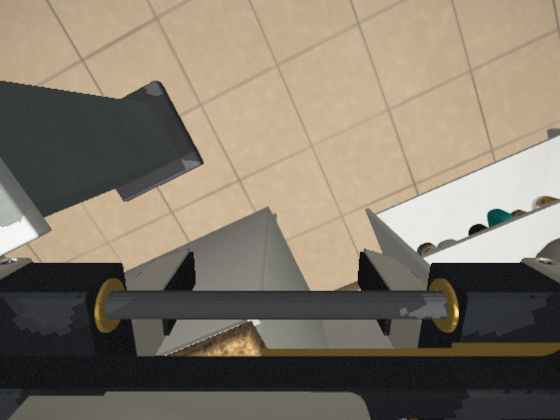

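The moves were refused because every key is required, so the picture shows only the floor at the start pose. The fingers are visible near rows 250–350. I'll resend with full rows.

Call:
{"fn": "carry_out", "kwargs": {"plan": [{"tx": 24,"ty": -42,"tz": 3,"rx": 0,"ry": 0,"rz": 0.128},{"tx": 24,"ty": -42,"tz": 3,"rx": 0,"ry": 0,"rz": 0.128},{"tx": 24,"ty": -42,"tz": 3,"rx": 0,"ry": 0,"rz": 0.128},{"tx": 24,"ty": -42,"tz": 3,"rx": 0,"ry": 0,"rz": 0.128},{"tx": 24,"ty": -42,"tz": 3,"rx": 0,"ry": 0,"rz": 0.128},{"tx": 24,"ty": -42,"tz": 3,"rx": 0,"ry": 0,"rz": 0.128},{"tx": 24,"ty": -42,"tz": 3,"rx": 0,"ry": 0,"rz": 0.128},{"tx": 24,"ty": -42,"tz": 3,"rx": 0,"ry": 0,"rz": 0.128},{"tx": 24,"ty": -42,"tz": 3,"rx": 0,"ry": 0,"rz": 0.128},{"tx": 24,"ty": -42,"tz": 3,"rx": 0,"ry": 0,"rz": 0.128},{"tx": 24,"ty": -42,"tz": 3,"rx": 0,"ry": 0,"rz": 0.128},{"tx": 24,"ty": -42,"tz": 3,"rx": 0,"ry": 0,"rz": 0.128}]}}

```text
time: 1.35
tool_pos: [500.6, -8.1, 261.2]
tcp_rot: [3.141, 0.0, -2.108]
contact_force: [1.2, 0.6, 0.6]
grip_width: 92.2
finger_force: 0.0
```

Run:
```python
from h import *
o=bot.get_obs();m=bot.camera_model("wrist")
print(o["time"],o["tool_pos"],o["tcp_rot"],o["joint_positions"],o["contact_force"],o["moment"])
print(-m["R"].T@m["t"],m["R"],m["camera_matrix"])
for p in [(537,-105,137),(o["tool_pos"])]:
    c=m["camera_matrix"]@(m["R"]@p+m["t"]);print(c[:2]/c[2])
```

```text
1.35 [500.57633485  -8.10556142 261.20521688] [ 3.14121648e+00  1.07314348e-04 -2.10789925e+00] [-1.69544999e-01  2.71337557e-01  1.52800470e+00  2.41585212e-04
  1.34256289e+00 -2.77408945e+00] [1.1903874  0.57738917 0.59248099] [ 0.08821554  0.01794461 -0.0342305 ]
[460.94751222 -74.91950493 419.22088346] [[-8.59771201e-01  5.10678694e-01  8.68084721e-04]
 [ 4.89487627e-01  8.23607246e-01  2.86483799e-01]
 [ 1.45586211e-01  2.46735437e-01 -9.58084693e-01]] [[309.14913814   0.         276.23401208]
 [  0.         309.14913814 215.14939606]
 [  0.           0.           1.        ]]
[184.86368602 137.98729977]
[276.07657035 267.05905825]
```

Run:
```python
from h import *
import cv2,pickle
m=bot.camera_model("wrist");i=bot.capture("wrist")[:,:,::-1]
pickle.dump(m,open("w1.pkl","wb"));cv2.imwrite("pics/w2.png",cv2.resize(i[75:195,105:265],None,fx=5,fy=5,interpolation=2))
```

```text
(no output)
```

View pics/w2.png

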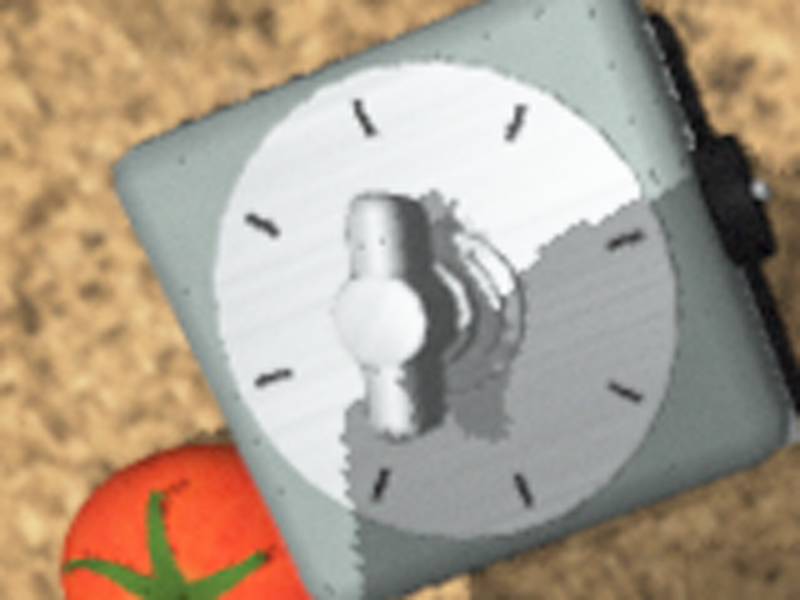

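The wrist crop shows the plate centre at (445,300), the cap of the screw at (381,318), and the bar's top running (376,215)→(392,415).

Run:
```python
from h import *
import pickle
m=pickle.load(open("w1.pkl","rb"))
f=lambda u,v,z:at(0,(105+u/5-.4,75+v/5-.4),z,m)
print("plate",f(445,300,104),"cap",f(381,318,149))
for z in(145,149):
  a,b=f(376,210,z),f(392,420,z);d=b-a;print(a,b,(a+b)/2,np.hypot(*d[:2]),np.arctan2(d[1],d[0]))
```

```text
plate [ 536.6 -106.8  104. ] cap [ 536.8 -105.3  149. ]
[ 528.3 -120.7  145. ] [546.5 -90.6 145. ] [ 537.4  -105.65  145.  ] 35.17456467392314 1.0269638704927733
[ 527.3 -120.   149. ] [545.3 -90.4 149. ] [ 536.3 -105.2  149. ] 34.643325475479394 1.0244363023459173
```

Call:
{"fn": "carry_out", "kwargs": {"plan": [{"tx": 12,"ty": -33,"tz": -15,"rx": 0,"ry": 0,"rz": 0},{"tx": 12,"ty": -33,"tz": -15,"rx": 0,"ry": 0,"rz": 0},{"tx": 12,"ty": -32,"tz": -15,"rx": 0,"ry": 0,"rz": 0},{"tx": 0,"ty": 0,"tz": -25,"rx": 0,"ry": 0,"rz": 0},{"tx": 0,"ty": 0,"tz": -25,"rx": 0,"ry": 0,"rz": 0},{"tx": 0,"ty": 0,"tz": -20,"rx": 0,"ry": 0,"rz": 0},{"tx": 0,"ty": 0,"tz": -10,"rx": 0,"ry": 0,"rz": -0.01},{"tx": 0,"ty": 0,"tz": -8,"rx": 0,"ry": 0,"rz": 0},{"tx": 0,"ty": 0,"tz": 0,"rx": 0,"ry": 0,"rz": 0},{"tx": 0,"ty": 0,"tz": 0,"rx": 0,"ry": 0,"rz": 0}]}}

```text
time: 2.4
tool_pos: [536.5, -104.3, 128.9]
tcp_rot: [-3.14, 0.0, -2.123]
contact_force: [-0.6, 0.3, -0.6]
grip_width: 91.3
finger_force: 0.0
```

Run:
```python
from h import *
import cv2
o=bot.get_obs()
for k in("tool_pos","tcp_rot","contact_force","moment"):print(k,o[k])
i=bot.capture("wrist")[:,:,::-1]
cv2.imwrite("pics/w3.png",cv2.resize(i[150:390,120:440],None,fx=2.5,fy=2.5,interpolation=2))
```

```text
tool_pos [ 536.54835393 -104.25058644  128.94057535]
tcp_rot [-3.14043644e+00  2.65912796e-04 -2.12283947e+00]
contact_force [-0.63434371  0.31846384 -0.59009574]
moment [0.08806743 0.0991554  0.07520483]
```

View pics/w3.png

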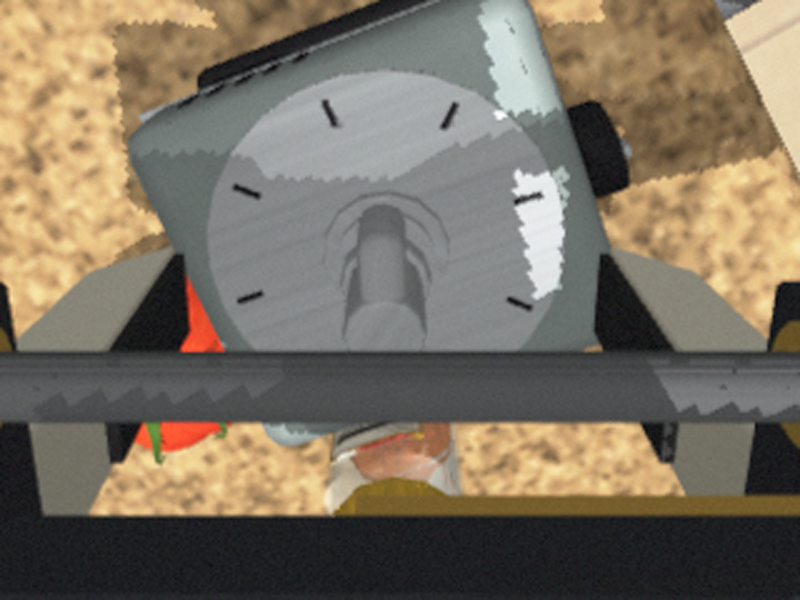

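The bar sits at about x=382, between fingers whose mid-line is x≈390, and it is parallel to the pads. I grip it now.

Call:
{"fn": "carry_out", "kwargs": {"plan": [{"tx": 0,"ty": -1,"tz": 0,"rx": 0,"ry": 0,"rz": 0},{"tx": 0,"ty": 0,"tz": 0,"rx": 0,"ry": 0,"rz": 0},{"tx": 0,"ty": 0,"tz": 0,"rx": 0,"ry": 0,"rz": 0},{"tx": 0,"ty": 0,"tz": 0,"rx": 0,"ry": 0,"rz": 0},{"tx": 0,"ty": 0,"tz": 0,"rx": 0,"ry": 0,"rz": 0},{"tx": 0,"ty": 0,"tz": 0,"rx": 0,"ry": 0,"rz": 0},{"tx": 0,"ty": 0,"tz": 0,"rx": 0,"ry": 0,"rz": 0},{"tx": 0,"ty": 0,"tz": 0,"rx": 0,"ry": 0,"rz": 0},{"tx": 0,"ty": 0,"tz": 0,"rx": 0,"ry": 0,"rz": 0},{"tx": 0,"ty": 0,"tz": 0,"rx": 0,"ry": 0,"rz": 0}], "gripper": 1}}

```text
time: 3.45
tool_pos: [536.1, -105.2, 128.2]
tcp_rot: [3.141, -0.0, -2.123]
contact_force: [-0.4, -0.3, -1.2]
grip_width: 15.9
finger_force: 0.0
```

```bash
cat > s.py <<'E'
from h import *
M=[];F=[]
for k in range(4):
    o=bot.get_obs();M.append(o["moment"]);F.append(o["contact_force"])
    if k<3: bot.capture("wrist")
print("t",o["time"],"pos",o["tool_pos"].round(1),"rot",o["tcp_rot"].round(4),"w",round(o["grip_width"],1),"ff",o["finger_force"])
print("M",np.mean(M,0).round(3),"Mz",[round(x[2],3) for x in M],"F",np.mean(F,0).round(1),"tau6",o["tau"][5].round(3),"q6",o["joint_positions"][5].round(4))
E
python3 s.py
```

```text
t 3.6 pos [ 536.9 -105.9  128.3] rot [-3.1393  0.     -2.1229] w 10.0 ff 29.95610922574997
M [-0.222 -0.26   0.032] Mz [np.float64(-0.042), np.float64(0.078), np.float64(0.071), np.float64(0.022)] F [ 2.  -2.  -2.9] tau6 0.038 q6 -2.9236
```

Call:
{"fn": "carry_out", "kwargs": {"plan": [{"tx": 0,"ty": 0,"tz": 0,"rx": 0,"ry": 0,"rz": -0.1},{"tx": 0,"ty": 0,"tz": 0,"rx": 0,"ry": 0,"rz": -0.1},{"tx": 0,"ty": 0,"tz": 0,"rx": 0,"ry": 0,"rz": -0.1},{"tx": 0,"ty": 0,"tz": 0,"rx": 0,"ry": 0,"rz": -0.1},{"tx": 0,"ty": 0,"tz": 0,"rx": 0,"ry": 0,"rz": -0.1},{"tx": 0,"ty": 0,"tz": 0,"rx": 0,"ry": 0,"rz": -0.1},{"tx": 0,"ty": 0,"tz": 0,"rx": 0,"ry": 0,"rz": -0.1},{"tx": 0,"ty": 0,"tz": 0,"rx": 0,"ry": 0,"rz": -0.1},{"tx": 0,"ty": 0,"tz": 0,"rx": 0,"ry": 0,"rz": -0.05}]}}

```text
time: 4.5
tool_pos: [536.6, -105.3, 128.3]
tcp_rot: [-3.141, 0.001, -2.977]
contact_force: [1.7, -0.3, -1.3]
grip_width: 9.4
finger_force: 30.0
```

```bash
python3 s.py
```

```text
t 4.65 pos [ 536.6 -105.3  128.3] rot [-3.1414e+00  1.1000e-03 -2.9719e+00] w 9.7 ff 29.965074062347412
M [ 0.048 -0.476  0.001] Mz [np.float64(-0.018), np.float64(-0.002), np.float64(0.037), np.float64(-0.014)] F [ 2.5 -0.2 -1.4] tau6 0.237 q6 -2.0748
```

Call:
{"fn": "carry_out", "kwargs": {"plan": [{"tx": 0,"ty": 0,"tz": 0,"rx": 0,"ry": 0,"rz": -0.03},{"tx": 0,"ty": 0,"tz": 0,"rx": 0,"ry": 0,"rz": -0.03},{"tx": 0,"ty": 0,"tz": 0,"rx": 0,"ry": 0,"rz": 0}]}}

```text
time: 4.95
tool_pos: [536.5, -105.2, 128.3]
tcp_rot: [-3.142, 0.001, -3.034]
contact_force: [4.7, -0.0, -1.9]
grip_width: 9.6
finger_force: 30.0
```

```bash
python3 s.py
```

```text
t 5.1 pos [ 536.5 -105.2  128.3] rot [-3.1415e+00  1.0000e-03 -3.0326e+00] w 9.2 ff 29.963924288749695
M [ 0.112 -0.899  0.031] Mz [np.float64(0.038), np.float64(0.037), np.float64(0.031), np.float64(0.018)] F [ 4.9 -0.1 -2.3] tau6 0.029 q6 -2.014
```

Call:
{"fn": "carry_out", "kwargs": {"plan": [{"tx": 0.5,"ty": 0,"tz": 0,"rx": 0,"ry": 0,"rz": -0.03},{"tx": 0,"ty": 0,"tz": 0,"rx": 0,"ry": 0,"rz": -0.03},{"tx": 0,"ty": 0,"tz": 0,"rx": 0,"ry": 0,"rz": -0.03},{"tx": 0,"ty": 0,"tz": 0,"rx": 0,"ry": 0,"rz": 0}]}}

```text
time: 5.5
tool_pos: [536.6, -105.1, 128.3]
tcp_rot: [3.141, 0.0, -3.124]
contact_force: [4.0, 0.2, -0.6]
grip_width: 10.0
finger_force: 30.0
```

```bash
python3 s.py
```

```text
t 5.65 pos [ 536.6 -105.2  128.3] rot [ 3.1414e+00  1.0000e-04 -3.1226e+00] w 9.9 ff 29.96919482946396
M [ 0.215 -0.644  0.036] Mz [np.float64(0.019), np.float64(0.024), np.float64(0.012), np.float64(0.091)] F [ 3.5  0.7 -0.6] tau6 0.034 q6 -1.9237
```

Call:
{"fn": "carry_out", "kwargs": {"plan": [{"tx": 0.5,"ty": 0,"tz": 0,"rx": 0,"ry": 0,"rz": -0.03},{"tx": 0,"ty": 0,"tz": 0,"rx": 0,"ry": 0,"rz": -0.03},{"tx": 0,"ty": 0,"tz": 0,"rx": 0,"ry": 0,"rz": -0.03},{"tx": 0,"ty": 0,"tz": 0,"rx": 0,"ry": 0,"rz": 0}]}}

```text
time: 6.05
tool_pos: [536.7, -105.1, 128.3]
tcp_rot: [3.141, -0.001, 3.069]
contact_force: [0.9, 1.6, 2.6]
grip_width: 9.5
finger_force: 30.0
```

```bash
python3 s.py
```

```text
t 6.2 pos [ 536.7 -105.1  128.2] rot [ 3.1413e+00 -8.0000e-04  3.0707e+00] w 9.4 ff 29.974045157432556
M [ 0.37  -0.032  0.023] Mz [np.float64(0.013), np.float64(0.073), np.float64(-0.033), np.float64(0.041)] F [0.3 1.5 2.8] tau6 0.034 q6 -1.8334
```

Call:
{"fn": "carry_out", "kwargs": {"plan": [{"tx": 0,"ty": 0,"tz": -0.3,"rx": 0,"ry": 0,"rz": -0.03},{"tx": 0,"ty": 0,"tz": 0,"rx": 0,"ry": 0,"rz": -0.03},{"tx": 0,"ty": 0,"tz": 0,"rx": 0,"ry": 0,"rz": -0.03},{"tx": 0,"ty": 0,"tz": 0,"rx": 0,"ry": 0,"rz": 0}]}}

```text
time: 6.6
tool_pos: [536.8, -105.0, 128.2]
tcp_rot: [3.141, -0.0, 2.979]
contact_force: [-0.5, 1.6, 5.0]
grip_width: 9.9
finger_force: 30.0
```

```bash
python3 s.py
```

```text
t 6.75 pos [ 536.8 -105.   128.2] rot [ 3.1413e+00 -5.0000e-04  2.9794e+00] w 9.2 ff 29.97679978609085
M [0.476 0.195 0.031] Mz [np.float64(0.041), np.float64(0.014), np.float64(0.019), np.float64(0.05)] F [-1.   2.1  5.1] tau6 0.032 q6 -1.7422
```

Call:
{"fn": "carry_out", "kwargs": {"plan": [{"tx": 0,"ty": 0,"tz": 0.4,"rx": 0,"ry": 0,"rz": -0.03},{"tx": 0,"ty": 0,"tz": 0,"rx": 0,"ry": 0,"rz": -0.03},{"tx": 0,"ty": 0,"tz": 0,"rx": 0,"ry": 0,"rz": -0.03},{"tx": 0,"ty": 0,"tz": 0,"rx": 0,"ry": 0,"rz": 0}]}}

```text
time: 7.15
tool_pos: [536.8, -105.0, 128.2]
tcp_rot: [3.141, -0.001, 2.889]
contact_force: [-0.9, 2.7, 3.0]
grip_width: 9.5
finger_force: 30.0
```

```bash
python3 s.py
```

```text
t 7.3 pos [ 536.8 -105.   128.2] rot [ 3.1412e+00 -8.0000e-04  2.8907e+00] w 9.6 ff 29.97779756784439
M [0.579 0.089 0.011] Mz [np.float64(0.016), np.float64(0.01), np.float64(0.014), np.float64(0.002)] F [-0.9  3.   3.3] tau6 0.035 q6 -1.6534
```

Call:
{"fn": "carry_out", "kwargs": {"plan": [{"tx": 0,"ty": 0.3,"tz": 0.2,"rx": 0,"ry": 0,"rz": -0.03},{"tx": 0,"ty": 0,"tz": 0,"rx": 0,"ry": 0,"rz": -0.03},{"tx": 0,"ty": 0,"tz": 0,"rx": 0,"ry": 0,"rz": -0.03},{"tx": 0,"ty": 0,"tz": 0,"rx": 0,"ry": 0,"rz": 0}]}}

```text
time: 7.7
tool_pos: [536.8, -104.9, 128.3]
tcp_rot: [-3.142, -0.001, 2.8]
contact_force: [-0.1, 1.8, 2.0]
grip_width: 10.1
finger_force: 30.0
```

```bash
python3 s.py
```

```text
t 7.85 pos [ 536.8 -104.9  128.3] rot [ 3.1416e+00 -7.0000e-04  2.8010e+00] w 9.7 ff 29.97384399175644
M [0.446 0.079 0.018] Mz [np.float64(0.038), np.float64(0.071), np.float64(-0.021), np.float64(-0.014)] F [-0.6  2.1  1.3] tau6 0.029 q6 -1.5633
```

Call:
{"fn": "carry_out", "kwargs": {"plan": [{"tx": 0,"ty": 0.3,"tz": 0,"rx": 0,"ry": 0,"rz": -0.03},{"tx": 0,"ty": 0,"tz": 0,"rx": 0,"ry": 0,"rz": -0.03},{"tx": 0,"ty": 0,"tz": 0,"rx": 0,"ry": 0,"rz": -0.03},{"tx": 0,"ty": 0,"tz": 0,"rx": 0,"ry": 0,"rz": 0}]}}

```text
time: 8.25
tool_pos: [536.9, -104.7, 128.3]
tcp_rot: [-3.141, -0.0, 2.71]
contact_force: [-0.8, 0.7, 0.5]
grip_width: 9.8
finger_force: 30.0
```

```bash
python3 s.py
```

```text
t 8.4 pos [ 536.9 -104.7  128.3] rot [-3.1413e+00 -5.0000e-04  2.7112e+00] w 10.0 ff 29.968618154525757
M [0.216 0.082 0.026] Mz [np.float64(0.065), np.float64(0.076), np.float64(0.024), np.float64(-0.063)] F [-1.   0.7 -0.3] tau6 0.026 q6 -1.4729
```

Call:
{"fn": "carry_out", "kwargs": {"plan": [{"tx": 0,"ty": 0,"tz": 0,"rx": 0,"ry": 0,"rz": -0.03},{"tx": 0,"ty": 0,"tz": 0,"rx": 0,"ry": 0,"rz": -0.03},{"tx": 0,"ty": 0,"tz": 0,"rx": 0,"ry": 0,"rz": -0.03},{"tx": 0,"ty": 0,"tz": 0,"rx": 0,"ry": 0,"rz": 0}]}}

```text
time: 8.8
tool_pos: [536.9, -104.6, 128.3]
tcp_rot: [-3.141, -0.0, 2.621]
contact_force: [-0.8, 0.7, -1.5]
grip_width: 9.9
finger_force: 30.0
```

```bash
python3 s.py
```

```text
t 8.95 pos [ 536.9 -104.7  128.3] rot [-3.1415e+00 -3.0000e-04  2.6212e+00] w 9.5 ff 29.966906011104584
M [0.192 0.082 0.027] Mz [np.float64(0.017), np.float64(0.072), np.float64(-0.024), np.float64(0.043)] F [-0.9  0.9 -1.5] tau6 0.026 q6 -1.383
```

Call:
{"fn": "carry_out", "kwargs": {"plan": [{"tx": 0,"ty": 0,"tz": 0,"rx": 0,"ry": 0,"rz": -0.03},{"tx": 0,"ty": 0,"tz": 0,"rx": 0,"ry": 0,"rz": -0.03},{"tx": 0,"ty": 0,"tz": 0,"rx": 0,"ry": 0,"rz": -0.03},{"tx": 0,"ty": 0,"tz": 0,"rx": 0,"ry": 0,"rz": 0}]}}

```text
time: 9.35
tool_pos: [537.0, -104.6, 128.3]
tcp_rot: [-3.142, -0.0, 2.531]
contact_force: [-0.3, 0.5, -2.3]
grip_width: 10.0
finger_force: 30.0
```

```bash
python3 s.py
```

```text
t 9.5 pos [ 537.  -104.6  128.3] rot [-3.1416e+00 -3.0000e-04  2.5312e+00] w 10.1 ff 29.966589510440826
M [0.171 0.003 0.042] Mz [np.float64(0.03), np.float64(0.001), np.float64(0.059), np.float64(0.077)] F [-0.2  0.6 -2.9] tau6 0.026 q6 -1.293
```

Call:
{"fn": "carry_out", "kwargs": {"plan": [{"tx": 0,"ty": 0,"tz": -0.1,"rx": 0,"ry": 0,"rz": -0.03},{"tx": 0,"ty": 0,"tz": 0,"rx": 0,"ry": 0,"rz": -0.03},{"tx": 0,"ty": 0,"tz": 0,"rx": 0,"ry": 0,"rz": -0.03},{"tx": 0,"ty": 0,"tz": 0,"rx": 0,"ry": 0,"rz": 0}]}}

```text
time: 9.9
tool_pos: [537.0, -104.5, 128.3]
tcp_rot: [3.142, -0.0, 2.441]
contact_force: [-0.4, -0.8, -2.1]
grip_width: 9.6
finger_force: 30.0
```

```bash
python3 s.py
```

```text
t 10.05 pos [ 537.  -104.6  128.3] rot [ 3.1415e+00 -2.0000e-04  2.4412e+00] w 9.9 ff 29.96734857559204
M [0.197 0.028 0.043] Mz [np.float64(-0.024), np.float64(0.091), np.float64(0.055), np.float64(0.049)] F [-0.5  0.8 -3. ] tau6 0.026 q6 -1.203
```

Call:
{"fn": "carry_out", "kwargs": {"plan": [{"tx": 0,"ty": 0,"tz": -0.2,"rx": 0,"ry": 0,"rz": -0.03},{"tx": 0,"ty": 0,"tz": 0,"rx": 0,"ry": 0,"rz": -0.03},{"tx": 0,"ty": 0,"tz": 0,"rx": 0,"ry": 0,"rz": -0.03},{"tx": 0,"ty": 0,"tz": 0,"rx": 0,"ry": 0,"rz": 0}]}}

```text
time: 10.45
tool_pos: [537.1, -104.5, 128.3]
tcp_rot: [3.141, -0.0, 2.351]
contact_force: [-0.6, 1.7, -1.9]
grip_width: 9.7
finger_force: 30.0
```

```bash
python3 s.py
```

```text
t 10.6 pos [ 537.1 -104.5  128.3] rot [3.1413 0.     2.3512] w 9.7 ff 29.969125986099243
M [0.33  0.057 0.038] Mz [np.float64(0.066), np.float64(0.003), np.float64(0.084), np.float64(-0.0)] F [-0.9  1.8 -2. ] tau6 0.026 q6 -1.113
```

Call:
{"fn": "carry_out", "kwargs": {"plan": [{"tx": 0,"ty": 0.1,"tz": -0.1,"rx": 0,"ry": 0,"rz": -0.03},{"tx": 0,"ty": 0,"tz": 0,"rx": 0,"ry": 0,"rz": -0.03},{"tx": 0,"ty": 0,"tz": 0,"rx": 0,"ry": 0,"rz": -0.03},{"tx": 0,"ty": 0,"tz": 0,"rx": 0,"ry": 0,"rz": 0}]}}

```text
time: 11.0
tool_pos: [537.2, -104.5, 128.3]
tcp_rot: [3.141, 0.0, 2.261]
contact_force: [-1.3, 1.9, -0.2]
grip_width: 9.8
finger_force: 30.0
```

```bash
python3 s.py
```

```text
t 11.15 pos [ 537.2 -104.5  128.3] rot [3.1413e+00 2.0000e-04 2.2613e+00] w 9.7 ff 29.969642758369446
M [0.36  0.066 0.034] Mz [np.float64(0.052), np.float64(0.023), np.float64(0.04), np.float64(0.023)] F [-1.1  1.9 -0.5] tau6 0.026 q6 -1.0228
```

Call:
{"fn": "carry_out", "kwargs": {"plan": [{"tx": -0.1,"ty": 0.2,"tz": 0,"rx": 0,"ry": 0,"rz": -0.03},{"tx": 0,"ty": 0,"tz": 0,"rx": 0,"ry": 0,"rz": -0.03},{"tx": 0,"ty": 0,"tz": 0,"rx": 0,"ry": 0,"rz": -0.03},{"tx": 0,"ty": 0,"tz": 0,"rx": 0,"ry": 0,"rz": 0}]}}

```text
time: 11.55
tool_pos: [537.2, -104.4, 128.3]
tcp_rot: [3.141, 0.0, 2.171]
contact_force: [0.4, 1.8, -0.2]
grip_width: 9.9
finger_force: 30.0
```

```bash
python3 s.py
```

```text
t 11.7 pos [ 537.2 -104.4  128.3] rot [3.1411e+00 6.0000e-04 2.1712e+00] w 10.0 ff 29.96986359357834
M [ 0.272 -0.031  0.036] Mz [np.float64(0.027), np.float64(0.012), np.float64(0.062), np.float64(0.044)] F [ 0.5  1.2 -0.1] tau6 0.026 q6 -0.9325
```

Call:
{"fn": "carry_out", "kwargs": {"plan": [{"tx": 0,"ty": 0.1,"tz": 0,"rx": 0,"ry": 0,"rz": -0.03},{"tx": 0,"ty": 0,"tz": 0,"rx": 0,"ry": 0,"rz": -0.03},{"tx": 0,"ty": 0,"tz": 0,"rx": 0,"ry": 0,"rz": -0.03},{"tx": 0,"ty": 0,"tz": 0,"rx": 0,"ry": 0,"rz": 0}]}}

```text
time: 12.1
tool_pos: [537.3, -104.4, 128.3]
tcp_rot: [3.141, 0.001, 2.081]
contact_force: [0.9, 1.1, 0.5]
grip_width: 9.6
finger_force: 30.0
```

```bash
python3 s.py
```

```text
t 12.25 pos [ 537.3 -104.3  128.3] rot [3.1410e+00 7.0000e-04 2.0812e+00] w 9.6 ff 29.970958828926086
M [ 0.179 -0.194  0.035] Mz [np.float64(0.032), np.float64(0.051), np.float64(0.019), np.float64(0.039)] F [0.8 1.2 0.6] tau6 0.026 q6 -0.8423
```

Call:
{"fn": "carry_out", "kwargs": {"plan": [{"tx": 0,"ty": 0.1,"tz": 0,"rx": 0,"ry": 0,"rz": -0.03},{"tx": 0,"ty": 0,"tz": 0,"rx": 0,"ry": 0,"rz": -0.03},{"tx": 0,"ty": 0,"tz": 0,"rx": 0,"ry": 0,"rz": -0.03},{"tx": 0,"ty": 0,"tz": 0,"rx": 0,"ry": 0,"rz": 0}]}}

```text
time: 12.65
tool_pos: [537.4, -104.3, 128.3]
tcp_rot: [3.141, 0.001, 1.991]
contact_force: [2.1, 0.6, 0.4]
grip_width: 9.7
finger_force: 30.0
```

```bash
python3 s.py
```

```text
t 12.8 pos [ 537.3 -104.3  128.3] rot [3.1409e+00 7.0000e-04 1.9912e+00] w 10.0 ff 29.972531497478485
M [ 0.044 -0.338  0.048] Mz [np.float64(0.028), np.float64(0.033), np.float64(0.1), np.float64(0.03)] F [1.7 0.5 0. ] tau6 0.027 q6 -0.7521
```

Call:
{"fn": "carry_out", "kwargs": {"plan": [{"tx": 0.2,"ty": 0,"tz": 0,"rx": 0,"ry": 0,"rz": -0.03},{"tx": 0,"ty": 0,"tz": 0,"rx": 0,"ry": 0,"rz": -0.03},{"tx": 0,"ty": 0,"tz": 0,"rx": 0,"ry": 0,"rz": -0.03},{"tx": 0,"ty": 0,"tz": 0,"rx": 0,"ry": 0,"rz": 0}]}}

```text
time: 13.2
tool_pos: [537.4, -104.3, 128.3]
tcp_rot: [3.141, 0.001, 1.901]
contact_force: [2.2, -0.0, 1.2]
grip_width: 9.7
finger_force: 30.0
```

```bash
python3 s.py
```

```text
t 13.35 pos [ 537.4 -104.3  128.3] rot [3.1410e+00 5.0000e-04 1.9011e+00] w 9.8 ff 29.97317522764206
M [-0.057 -0.363  0.027] Mz [np.float64(0.055), np.float64(0.036), np.float64(0.028), np.float64(-0.011)] F [ 1.8 -0.   0.9] tau6 0.027 q6 -0.662
```

Call:
{"fn": "carry_out", "kwargs": {"plan": [{"tx": 0.2,"ty": 0,"tz": 0.1,"rx": 0,"ry": 0,"rz": -0.03},{"tx": 0,"ty": 0,"tz": 0,"rx": 0,"ry": 0,"rz": -0.03},{"tx": 0,"ty": 0,"tz": 0,"rx": 0,"ry": 0,"rz": -0.03},{"tx": 0,"ty": 0,"tz": 0,"rx": 0,"ry": 0,"rz": 0}]}}

```text
time: 13.75
tool_pos: [537.5, -104.3, 128.3]
tcp_rot: [3.141, 0.0, 1.811]
contact_force: [1.5, 0.5, 0.7]
grip_width: 9.6
finger_force: 30.0
```

```bash
python3 s.py
```

```text
t 13.9 pos [ 537.5 -104.2  128.2] rot [3.1414e+00 3.0000e-04 1.8114e+00] w 9.4 ff 29.972969591617584
M [-0.128 -0.381  0.159] Mz [np.float64(0.195), np.float64(0.12), np.float64(0.152), np.float64(0.171)] F [ 1.8 -0.3  0.1] tau6 0.128 q6 -0.572
```

Seat contact: the moment has risen to about 0.16 N m, of which friction is 0.03–0.04. I press about 0.04 rad further and hold.

Call:
{"fn": "carry_out", "kwargs": {"plan": [{"tx": 0,"ty": 0,"tz": 0,"rx": 0,"ry": 0,"rz": -0.02},{"tx": 0,"ty": 0,"tz": 0,"rx": 0,"ry": 0,"rz": -0.02},{"tx": 0,"ty": 0,"tz": 0,"rx": 0,"ry": 0,"rz": 0},{"tx": 0,"ty": 0,"tz": 0,"rx": 0,"ry": 0,"rz": 0},{"tx": 0,"ty": 0,"tz": 0,"rx": 0,"ry": 0,"rz": 0}]}}

```text
time: 14.4
tool_pos: [537.5, -104.3, 128.3]
tcp_rot: [3.141, 0.0, 1.77]
contact_force: [2.7, -0.5, 0.6]
grip_width: 9.6
finger_force: 30.0
```

```bash
python3 s.py
```

```text
t 14.55 pos [ 537.5 -104.2  128.3] rot [3.1412e+00 3.0000e-04 1.7703e+00] w 10.0 ff 30.001552999019623
M [-0.362 -0.496  0.284] Mz [np.float64(0.27), np.float64(0.29), np.float64(0.249), np.float64(0.326)] F [ 2.9 -0.6  0.3] tau6 0.262 q6 -0.531
```

Firm at about 0.25 N m on the seat, held for over 0.5 s. Extrapolating back, contact was at tool yaw ≈1.845, so the target is ≈3.41, a turn of +1.64 from here.

Call:
{"fn": "carry_out", "kwargs": {"plan": [{"tx": 0,"ty": -0.05,"tz": 0,"rx": 0,"ry": 0,"rz": 0.1},{"tx": -0.05,"ty": -0.05,"tz": 0,"rx": 0,"ry": 0,"rz": 0.1},{"tx": -0.05,"ty": -0.05,"tz": 0,"rx": 0,"ry": 0,"rz": 0.1},{"tx": -0.05,"ty": -0.05,"tz": 0,"rx": 0,"ry": 0,"rz": 0.1},{"tx": -0.05,"ty": -0.05,"tz": 0,"rx": 0,"ry": 0,"rz": 0.1},{"tx": -0.05,"ty": -0.05,"tz": 0,"rx": 0,"ry": 0,"rz": 0.1},{"tx": -0.05,"ty": -0.05,"tz": 0,"rx": 0,"ry": 0,"rz": 0.1},{"tx": -0.05,"ty": -0.05,"tz": 0,"rx": 0,"ry": 0,"rz": 0.1},{"tx": -0.05,"ty": -0.05,"tz": 0,"rx": 0,"ry": 0,"rz": 0.1},{"tx": -0.05,"ty": -0.05,"tz": 0,"rx": 0,"ry": 0,"rz": 0.1},{"tx": -0.05,"ty": -0.05,"tz": 0,"rx": 0,"ry": 0,"rz": 0.1},{"tx": 0,"ty": 0,"tz": 0,"rx": 0,"ry": 0,"rz": 0}]}}

```text
time: 15.75
tool_pos: [536.7, -104.8, 128.2]
tcp_rot: [3.142, -0.0, 2.871]
contact_force: [0.1, -0.8, 1.0]
grip_width: 9.9
finger_force: 30.0
```

```bash
python3 s.py
```

```text
t 15.9 pos [ 536.8 -104.8  128.3] rot [-3.1415e+00 -2.0000e-04  2.8677e+00] w 9.7 ff 29.96592789888382
M [-0.285 -0.271  0.01 ] Mz [np.float64(-0.02), np.float64(0.027), np.float64(-0.028), np.float64(0.06)] F [ 0.8 -1.7  1.8] tau6 -0.004 q6 -1.6297
```

Call:
{"fn": "carry_out", "kwargs": {"plan": [{"tx": 0,"ty": -0.1,"tz": 0.1,"rx": 0,"ry": 0,"rz": 0.1},{"tx": 0,"ty": -0.1,"tz": 0,"rx": 0,"ry": 0,"rz": 0.1},{"tx": 0,"ty": -0.1,"tz": 0,"rx": 0,"ry": 0,"rz": 0.1},{"tx": 0,"ty": -0.1,"tz": 0,"rx": 0,"ry": 0,"rz": 0.1},{"tx": 0,"ty": 0,"tz": 0,"rx": 0,"ry": 0,"rz": 0.1},{"tx": 0,"ty": 0,"tz": 0,"rx": 0,"ry": 0,"rz": 0.04},{"tx": 0,"ty": 0,"tz": 0,"rx": 0,"ry": 0,"rz": 0},{"tx": 0,"ty": 0,"tz": 0,"rx": 0,"ry": 0,"rz": 0}]}}

```text
time: 16.7
tool_pos: [536.7, -105.3, 128.3]
tcp_rot: [-3.142, -0.0, -2.875]
contact_force: [0.3, -2.5, 1.4]
grip_width: 9.9
finger_force: 30.0
```

```bash
python3 s.py
```

```text
t 16.85 pos [ 536.7 -105.2  128.3] rot [-3.1415e+00 -4.0000e-04 -2.8741e+00] w 9.8 ff 29.965020418167114
M [-0.507 -0.084 -0.046] Mz [np.float64(-0.043), np.float64(-0.035), np.float64(-0.069), np.float64(-0.037)] F [ 0.4 -2.8  1.4] tau6 -0.008 q6 -2.1717
```

Call:
{"fn": "carry_out", "kwargs": {"plan": [{"tx": 0,"ty": 0,"tz": 0,"rx": 0,"ry": 0,"rz": 0},{"tx": 0,"ty": 0,"tz": 0,"rx": 0,"ry": 0,"rz": 0},{"tx": 0,"ty": 0,"tz": 0,"rx": 0,"ry": 0,"rz": 0},{"tx": 0,"ty": 0,"tz": 0,"rx": 0,"ry": 0,"rz": 0},{"tx": 0,"ty": 0,"tz": 0,"rx": 0,"ry": 0,"rz": 0},{"tx": 0,"ty": 0,"tz": 0,"rx": 0,"ry": 0,"rz": 0},{"tx": 0,"ty": 0,"tz": 0,"rx": 0,"ry": 0,"rz": 0},{"tx": 0,"ty": 0,"tz": 0,"rx": 0,"ry": 0,"rz": 0},{"tx": 0,"ty": 0,"tz": 0,"rx": 0,"ry": 0,"rz": 0},{"tx": 0,"ty": 0,"tz": 0,"rx": 0,"ry": 0,"rz": 0}], "gripper": 0}}

```text
time: 17.85
tool_pos: [536.9, -105.1, 128.3]
tcp_rot: [3.141, -0.0, -2.873]
contact_force: [0.0, 0.1, 0.0]
grip_width: 85.4
finger_force: 0.0
```

Call:
{"fn": "carry_out", "kwargs": {"plan": [{"tx": 0,"ty": 0,"tz": 15,"rx": 0,"ry": 0,"rz": 0},{"tx": 0,"ty": 0,"tz": 25,"rx": 0,"ry": 0,"rz": 0},{"tx": 0,"ty": 0,"tz": 25,"rx": 0,"ry": 0,"rz": 0},{"tx": 0,"ty": 0,"tz": 25,"rx": 0,"ry": 0,"rz": 0},{"tx": 0,"ty": 35,"tz": 20,"rx": 0,"ry": 0,"rz": 0},{"tx": 0,"ty": 35,"tz": 10,"rx": 0,"ry": 0,"rz": 0},{"tx": 0,"ty": 30,"tz": 0,"rx": 0,"ry": 0,"rz": 0},{"tx": 0,"ty": 0,"tz": 0,"rx": 0,"ry": 0,"rz": 0},{"tx": 0,"ty": 0,"tz": 0,"rx": 0,"ry": 0,"rz": 0}]}}

```text
time: 18.75
tool_pos: [536.8, -4.8, 248.3]
tcp_rot: [-3.141, -0.0, -2.871]
contact_force: [-0.2, -0.7, -0.0]
grip_width: 92.1
finger_force: 0.0
```

Run:
```python
from h import *
import cv2,pickle
m=bot.camera_model("wrist");i=bot.capture("wrist")[:,:,::-1]
c=m["camera_matrix"]@(m["R"]@np.array([537,-105,149])+m["t"]);u,v=(c[:2]/c[2]).astype(int)
a,b=max(v-60,0),max(u-80,0);print(u,v,a,b)
pickle.dump((m,a,b),open("w4.pkl","wb"));cv2.imwrite("pics/w4.png",cv2.resize(i[a:a+120,b:b+160],None,fx=5,fy=5,interpolation=2))
```

```text
161 185 125 81
```

View pics/w4.png

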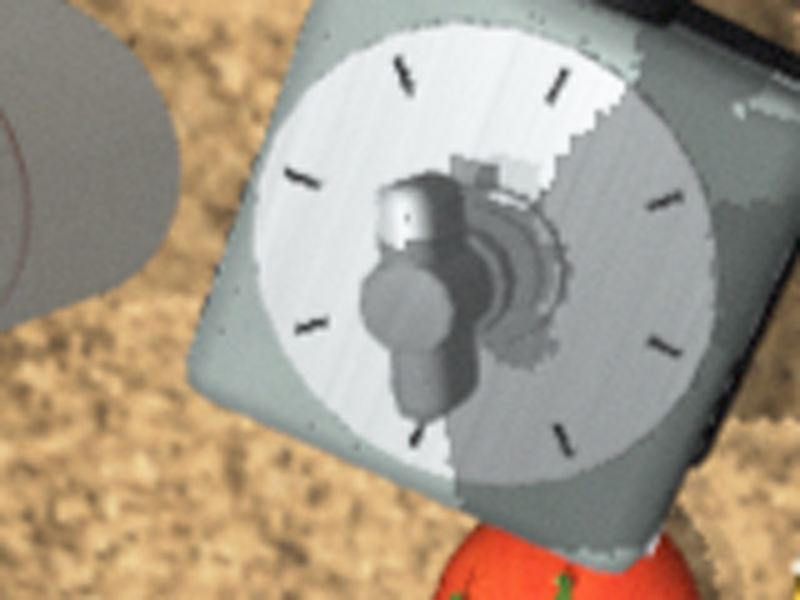

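The wings have a clear bar axis (403,195)→(418,405) and are released. A quick check of the angle, expecting about 0.27 rad:

Run:
```python
from h import *
import pickle
m,a,b=pickle.load(open("w4.pkl","rb"))
f=lambda u,v,z:at(0,(b+u/5-.4,a+v/5-.4),z,m)
p,q=f(403,195,147),f(418,405,147);d=q-p;print(p,q,np.arctan2(d[1],d[0]))
```

```text
[ 519.1 -109.3  147. ] [ 554.3 -100.8  147. ] 0.2369413278262268
```

Within the reading error (0.24 against 0.27), so the screw didn't slip in the pads. Handing in.

```bash
python3 -c "
from plant import bot
print(bot.close_job())"
```

```text
the job is handed in; nothing more can be done
None
```

The thumbscrew was turned clockwise until it bottomed firmly (about 0.25 N m on the seat, held over 0.5 s), backed off about a quarter turn (1.56 rad) and released; the arm touched nothing else, and the job is handed in.

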